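Load a tape roll onto the bent dispenser rail

TASK

Restock the tape rail on the treatment-room counter: swing the keeper arm right away from the rod's open end, take the blue tape roll out of its tray, thread it onto the rod and slide it round the bend, without forcing it, so that it hangs freely on the middle of the rear leg. Then swing the keeper fully home across the rod's end again, and leave the yellow roll and the other things on the counter where they are.

Things in the scene. Friction and masses are not known exactly. Their poses are not given: they have to be found in the camera images.
- rail: Fixed black plate 240 x 250 x 12 mm (x -45 to 195, y -125 to 125) with a bent steel rod, 10 mm thick, level, its axis 115 mm above the counter. Origin on the counter, z up. Rod in this frame (mm): front leg from its free tip (0,-90) along +y to (0,50); quarter bend, 40 mm radius about (40,50), to (40,90); rear leg along +x to (170,90).
- rod_tip (a point): Free end of the rod (centre of its round tip); axes as the rail's: the rod runs away from it along +y. Nothing but the post at the rear leg's end supports the rod, so a ring can pass from the tip to that post.
- rod_rear (a point): Middle of the rear leg, on the rod's centre line at rail (100,90); axes as the rail's: the rear leg runs along x. The post at its end, at rail (170,90), is 20 mm thick, its top 125 mm above the counter.
- keeper (a joint): Swing of the keeper arm, rad: 0 = fully home, across the rod's end against its stop (4 mm beyond the tip, square to the front leg); grows as its end swings outward from the tip, counter-clockwise from above, to 1.8 at the other stop; at 1.57 the arm points along the rail's -y, clear of the threading path. Stays where left; about 0.5 N at the knob moves it.
- keeper_pivot (a point): Vertical pivot axis of the keeper, at rail (85,-100), at rod height. The arm is an aluminium bar 12 x 12 mm at rod height that reaches 100 mm from the pivot (and 10 mm behind it), on a post 18 mm thick.
- keeper_knob (a point): Centre of the red upright round knob on the keeper arm, 70 mm from the pivot: 16 mm thick, 40 mm tall, from 121 to 161 mm above the counter; this point is 141 mm up. It can be pinched or pushed from above. At joint 0 it lies in the rail's -x direction from the pivot.
- blue_roll_center (a point): Centre of the blue roll of tape (the one to load): outer diameter 70 mm, width 25 mm, clear hole 20 mm through it, mass about 0.08 kg. It stands on its rim in a tray pocket, hole level; its own y axis is the hole's axis. Centre starts 39 mm above the counter.
- yellow_roll_center (a point): Centre of the yellow roll, same size, standing in the other pocket; stays there.
- tray: Grey fixed tray, 174 x 41 mm, walls 16 mm high, with two pockets 58 mm long and 29 mm wide (floor 4 mm up) centred at x = -42.5 and +42.5 mm from its origin (underside centre). The rolls stand in them in line along its x, hole axes along its y; either roll may be in either pocket.
- sanitiser_center (a point): Centre of a clear hand-gel bottle with a blue cap, 60 mm wide, 150 mm tall, upright; bystander.
- mask_box_center (a point): Centre of a white and green carton, 100 x 170 x 80 mm; bystander.
- glove_box_center (a point): Centre of a blue carton, 120 x 230 x 70 mm; bystander.
Mind the look-alikes: they are no part of the job. Of the things shaped like the part that bears blue_roll_center, the blue one is meant.

How it is judged:
On the way, in this order (a step that is already met when the one before it is completed fails the run):
1. the keeper is swung open (past 1.2 rad) (value of joint keeper above 1.2 rad), for 0.1 s.
2. the blue roll is threaded on the front leg (y of blue_roll_center in the frame of rail between -0.075 and 0.05 m and x of blue_roll_center in the frame of rail between -0.012 and 0.012 m and z of blue_roll_center in the frame of rail between 0.103 and 0.127 m and angle between the y axis of blue_roll and the y axis of rail, either way round below 0.6 rad), for 0.05 s.
3. the blue roll has come round the bend onto the rear leg (x of blue_roll_center in the frame of rail between 0.06 and 0.15 m and distance between blue_roll_center and rod_rear below 0.055 m and angle between the y axis of blue_roll and the x axis of rail, either way round below 0.6 rad), for 0.1 s.
At the end, for the whole second after the job is handed in: The blue roll hangs threaded on the rear leg, its centre within 35 mm of the leg's middle, nearly still (under 0.05 m/s), and the keeper is home (under 0.12 rad) (distance between blue_roll_center and rod_rear below 0.035 m and y of blue_roll_center in the frame of rail between 0.078 and 0.102 m and angle between the y axis of blue_roll and the x axis of rail, either way round below 0.6 rad and linear speed of blue_roll below 0.05 m/s and value of joint keeper below 0.12 rad); the robot touches nothing.
It fails at once if the blue roll is forced against the rail or its keeper (over 30 N) (contact force between blue_roll and rail above 30 N).
It fails at once if the yellow roll is moved more than 15 mm (distance of yellow_roll_center from where it was at the start of the episode above 0.015 m).
It fails at once if a bystander is moved more than 25 mm (distance of any of sanitiser_center, mask_box_center, glove_box_center from where it was at the start of the episode above 0.025 m).
It also fails if it takes over 72 s, if anything falls off the work surface, if the arm or the gripper's body presses on something with over 40 N, if the wrist force passes 120 N, or if a joint passes its speed limit or range.

ROBOT

A 6-joint arm with a two-finger parallel gripper is mounted at the origin on the work surface. World frame = base frame: x ahead of the robot, y to its left, z up, the work surface at z = 0. Lengths are in m, angles in rad, forces in N, time in s.
With the tool pointing down it reaches from about 0.275 to 0.725 m from the base axis. Payload 5.6 kg.
Tool frame: the origin (TCP) lies where the fingers leave the gripper's body, on its centre line; the fingertips stand 73 mm ahead of it and the grasp point (between the pads) lies 54 mm ahead of it; x points along the fingers, z is the direction in which the jaws open and shut, and the axes are right-handed (so a half turn about x gives the same grasp; the last joint's range is limited). The gripper opens to 85 mm and grips with 20 to 120 N. Pads are 22 mm wide; open, the fingers measure 114 mm over their backs; the gripper's body (76 mm by 85 mm) begins 54 mm behind the grasp point. The pads swing forward as they close: fully open they stand 13 mm farther back than shut.
Start: joints at [0.285, 0.255, 0.108, 0, -1.424, -0.285], TCP at [0.55, 0, 0.304] pointing down, gripper open.
Joint ranges: [-2.95, 2.95], [-1.21, 1.97], [-1.09, 1.5], [-2.87, 1.71], [-2.94, -0.07], [-3.05, 3.05]. Speed limits (rad/s): [2.57, 2.57, 3.14, 3.14, 3.14, 3.14].

INTERFACE

Orientations are given as a unit quaternion [x, y, z, w].
In Python, from station import r gives the robot as it stands. The module is installed in compiled form; this text tells all that it offers.
- The arm moves only by the tool move_arm, never from a script. Its arguments are lists of equal length, an entry for each row: "offset": the shift along the tool's x, y, z in mm, a list of three; "turn": the turn about the tool's x in degrees; "grip": the finger opening in mm, from 0 to 85.4. A call has 1 to 20 rows; each row is the pose to reach, as a shift and turn from the pose commanded when the call began, along the tool's axes at that moment; what a row does not reach only later rows make up. A row lasts 1/10 s, in which the tool goes at most 50 mm and 8.59 degrees, less where a joint would pass 70% of its speed; a pose out of reach is approached as far as the arm can. A call with a gripper value outside its range is refused whole. The fingers move at their own pace and stop on an object; "newtons" is the grip in N (left out, the last holds). Time passes only in rows, so rows that repeat a pose let the fingers close. It gives the time, the measured TCP pose, the force and the opening at its end, in the units of the state.
- r.get_obs(): the state, without advancing time (a new reading comes with each control period).
- r.camera(name): name is "scene" or "side" or "wrist"; returns (picture, depth): 384x512x3 uint8, red, green, blue; 384x512 float32, m along the optical axis (not along the pixel's ray), 0 where there is no reading.
- r.camera_info(name): a dict with "intrinsics" (3x3 intrinsics, pixels), "T" (4x4, takes a point from camera to world coordinates). Camera axes: x right, y down, z forward; pixel columns grow to the right and rows downward; lengths in m; the calibration is good to about 2 mm. The wrist camera is an equidistant fisheye: a pixel r from the principal point sees the ray r / f radians off the axis. A picture is of the moment at which its call begins: read the wrist's pose just before it. camera_info takes no time and is no camera call; for the wrist camera it gives the pose at the moment of the call.
- r.job_done(): hands the job in, once; it reports no verdict.
Trained networks look in the newest picture that a camera, given by its name, has taken for a name from the list of things; names that differ only in an ending like _2 or _b are one class to them, and where a whole thing is asked for, a point or a joint stands for the part that bears it (a point fixed in the world has none). Each returns a list of dicts, best first, with "score" (0 to 1); they miss things now and then, are a little off and sometimes report something else, mostly with a low value. They report only what shows in the picture. A call takes as long as a camera call. They do not tell look-alikes from the thing itself.
- r.masks_of(camera, label): "pixels" (384x512 bool, what is visible of it).
- r.tip_of(camera, label): "at" ([x, y, z] in m, in world coordinates, good to about 4 mm: a listed point, or the origin of a listed thing).
The state is a dict: "t": time; "joint_pos": joint angles; "joint_vel": joint speeds; "joint_torque": joint torques, N m; "position": TCP position; "tcp_rot": TCP orientation; "force": force on the tool from outside, world axes, zero at the start; "moment": the same for the moment, N m; "opening": finger opening in m.
Only numpy, scipy, OpenCV 4.12 (cv2) and the standard library are available. Lean on these libraries where they do the work, as an engineer would, in place of code of your own. Each camera call takes 0.05 s, during which the arm holds its last target. There are 200 camera calls.

## Working session

There is one attempt and no reset: what is moved stays moved. The work goes in short steps, Python scripts to look and compute and a tool call to move; the robot and the scene stay as the last step left them, time stands still between calls to the robot, and variables do not carry over. Pictures are saved under pics/ and viewed, about 8 in all and at most 12, crops included, and the job is handed in when it is done.

Besides the shell and the picture viewer there is one more tool, called after "Request:" in YAML: its name, and indented under it one key for each argument. move_arm: Moves the arm, as the interface text tells. Its arguments: {"type":"object","properties":{"offset":{"type":"array","items":{"type":"array","items":{"type":"number"}}},"turn":{"type":"array","items":{"type":"number"}},"grip":{"type":"array","items":{"type":"number"}},"newtons":{"type":"number"}},"required":["offset","turn","grip"]}

```bash
mkdir -p pics
python3 - <<'E'
from station import r
import cv2,numpy as np
o=r.get_obs();print(o['t'],o['position'],o['tcp_rot'],o['opening'])
ims=[]
for c in ['scene','side']:
    p,d=r.camera(c);cv2.imwrite(f'pics/{c}0.png',p[:,:,::-1])
    for l in ['rail','rod_tip','rod_rear','keeper_pivot','keeper_knob','blue_roll_center','yellow_roll_center','tray','sanitiser_center','mask_box_center','glove_box_center']:
        T=r.camera_info(c);K=T['intrinsics'];M=np.linalg.inv(T['T'])
        for e in r.tip_of(c,l)[:3]:
            a=np.array(e['at']);q=K@(M[:3,:3]@a+M[:3,3]);print(c,l,a.round(4),round(e['score'],2),(q[:2]/q[2]).round())
E
```

```text
0.0 [5.49645355e-01 7.88650649e-05 3.02999716e-01] [-7.06436449e-01  4.02636396e-05  7.07776478e-01  1.42273091e-05] 0.08581287168458682
scene rail [ 0.4595  0.1421 -0.0035] 0.75 [284. 185.]
scene rod_tip [0.4626 0.048  0.1134] 0.83 [258. 156.]
scene rod_rear [0.5616 0.2354 0.1152] 0.81 [302. 200.]
scene rod_rear [ 0.7529 -0.1296  0.0736] 0.55 [167. 215.]
scene keeper_pivot [0.5483 0.0441 0.1182] 0.51 [246. 175.]
scene keeper_knob [0.4823 0.0204 0.1418] 0.47 [248. 152.]
scene keeper_knob [0.4647 0.0491 0.1145] 0.35 [258. 156.]
scene blue_roll_center [ 0.4924 -0.2845  0.0427] 0.67 [166. 144.]
scene blue_roll_center [ 0.3673 -0.269   0.0351] 0.63 [187. 121.]
scene blue_roll_center [ 0.5687 -0.3817  0.0336] 0.61 [130. 152.]
scene yellow_roll_center [ 0.5672 -0.2554  0.0388] 0.75 [163. 163.]
scene tray [ 0.5299 -0.2687  0.0021] 0.8 [166. 160.]
scene sanitiser_center [ 0.7544 -0.128   0.0735] 0.73 [167. 216.]
scene mask_box_center [ 0.7485 -0.3164  0.0389] 0.88 [118. 199.]
scene glove_box_center [0.4494 0.5442 0.0331] 0.83 [404. 219.]
scene glove_box_center [ 0.4913 -0.2816  0.0411] 0.34 
[... 212 characters left out ...]
0.96 [234. 204.]
side rod_rear [0.56   0.2317 0.1131] 0.68 [233. 168.]
side keeper_pivot [0.5537 0.0469 0.1161] 0.55 [257. 195.]
side keeper_knob [0.4849 0.0197 0.1415] 0.66 [243. 202.]
side blue_roll_center [ 0.4005 -0.1372  0.0347] 0.82 [246. 265.]
side blue_roll_center [ 0.3695 -0.2689  0.029 ] 0.78 [260. 301.]
side blue_roll_center [ 0.4114 -0.3784  0.037 ] 0.68 [294. 321.]
side yellow_roll_center [ 0.5685 -0.2534  0.0367] 0.53 [311. 266.]
side tray [ 5.310e-01 -2.645e-01 -2.000e-04] 0.75 [303. 281.]
side sanitiser_center [ 0.7527 -0.1269  0.0778] 0.72 [333. 211.]
side mask_box_center [ 0.7476 -0.3199  0.04  ] 0.78 [369. 256.]
side glove_box_center [0.4437 0.5398 0.0363] 0.63 [175. 153.]
```

Run:
```python
import cv2,numpy as np
a=cv2.imread('pics/scene0.png')[90:270,90:330];b=cv2.imread('pics/side0.png')[130:350,150:390]
a=cv2.resize(a,(400,300),interpolation=2);b=cv2.resize(b,(400,367),interpolation=2)
c=np.zeros((367,800,3),np.uint8);c[:300,:400]=a;c[:,400:]=b;cv2.imwrite('pics/c1.png',c)
```

```text
(no output)
```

View pics/c1.png

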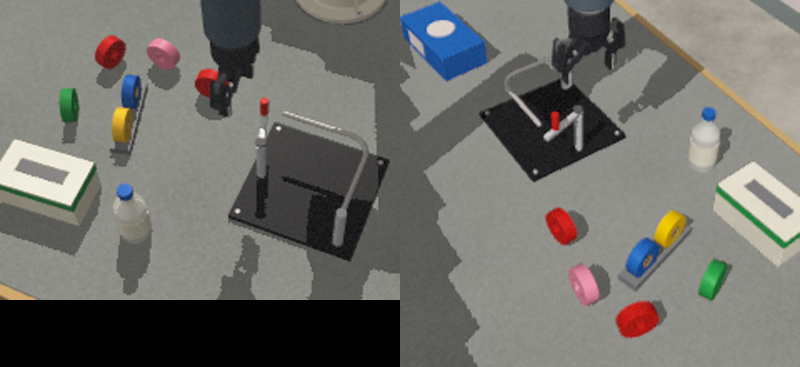

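Candidates for the blue roll are blue at scene (168,145), yellow (163,163), red (157,121) and (215,139), pink (188,121) and green (131,152). The blue one standing in the tray next to yellow is the target. The keeper is already slightly open, at about 0.34 rad. Next I'll move over the keeper for a closer look.

Request:
move_arm:
  offset:
    - [-10,-10,35]
    - [-20,-20,66]
    - [-20,-20,66]
  turn: [0,0,0]
  grip: [50,50,50]
  newtons: 20

```text
t: 1.5
position: [0.4822, 0.0205, 0.3263]
tcp_rot: [0.708, 0.001, -0.706, 0.0]
force: [0.4, 0.1, 0.6]
opening: 0.0499
```

```bash
cat > h.py <<'E'
from station import r
import cv2,numpy as np
def look(n,labels=(),save=None,top=3):
    I=r.camera_info(n);o=r.get_obs();p,d=r.camera(n)
    if save: cv2.imwrite(f'pics/{save}.png',cv2.resize(p[:,:,::-1],(800,600),interpolation=2))
    for l in labels:
        for e in r.tip_of(n,l)[:top]: print(n,l,np.round(e['at'],4),round(e['score'],2))
    return I,p,d
def pts(I,d,wrist=False):
    K=I['intrinsics'];v,u=np.mgrid[:384,:512].astype(float)
    x=(u-K[0,2])/K[0,0];y=(v-K[1,2])/K[1,1]
    if wrist:
        t=np.hypot(x,y)+1e-9;s=np.tan(t)/t;x,y=x*s,y*s
    P=np.stack([x*d,y*d,d],-1)
    return P@I['T'][:3,:3].T+I['T'][:3,3]
def st():
    o=r.get_obs();R=__import__('scipy.spatial.transform',fromlist=['R']).Rotation.from_quat(o['tcp_rot']).as_matrix()
    print('t',round(o['t'],2),'pos',o['position'].round(4) if hasattr(o['position'],'round') else o['position'],'yawz',np.degrees(np.arctan2(R[1,2],R[0,2])).round(2),'F',np.round(o['force'],1),'open',round(o['opening'],4));return o,R
def go(target,yaw=None):
    "offset (tool mm) and turn for TCP target, jaw yaw deg"
    o,R=st();off=R.T@(np.array(target)-o['position'])*1000
    y=np.degrees(np.arctan2(R[1,2],R[0,2]));print('off',off.round(1),'turn',None if yaw is None else round((y-yaw+180)%360-180,1))
E
python3 - <<'E'
from h import *
st()
I,p,d=look('wrist',['rail','rod_tip','rod_rear','keeper_pivot','keeper_knob'],'w1')
print(I['T'].round(3))
for i in range(2):
  for c in ['scene','side']: look(c,['rail','rod_tip','rod_rear','keeper_pivot','keeper_knob'],top=1)
E
```

```text
t 1.5 pos [0.4822 0.0205 0.3263] yawz -179.92 F [0.4 0.1 0.6] open 0.0499
wrist rail [ 0.4626  0.1427 -0.0009] 0.94
wrist rod_tip [0.4649 0.0529 0.1159] 0.85
wrist keeper_pivot [0.5498 0.044  0.1103] 0.75
wrist keeper_knob [0.4818 0.0208 0.14  ] 0.66
wrist keeper_knob [0.4673 0.0505 0.1162] 0.17
[[-1.    -0.003  0.003  0.482]
 [-0.002  0.949  0.316 -0.06 ]
 [-0.004  0.316 -0.949  0.397]
 [ 0.     0.     0.     1.   ]]
scene rail [ 0.4609  0.1424 -0.0035] 0.68
scene rod_tip [0.4621 0.0483 0.1147] 0.95
scene rod_rear [0.5634 0.2348 0.1136] 0.77
scene keeper_pivot [0.549  0.0477 0.1156] 0.52
scene keeper_knob [0.4812 0.025  0.1413] 0.63
side rail [4.653e-01 1.420e-01 4.000e-04] 0.77
side rod_tip [0.463  0.0504 0.1158] 0.78
side rod_rear [0.5585 0.2331 0.1132] 0.71
side keeper_pivot [0.5535 0.0463 0.1163] 0.73
side keeper_knob [0.4804 0.0246 0.1435] 0.44
scene rail [ 0.4592  0.1415 -0.0036] 0.82
scene rod_tip [0.4627 0.0491 0.1156] 0.95
scene rod_rear [0.5617 0.2368 0.1147] 0.98
scene keeper_pivot [0.5491 0.0432 0.1142] 0.66
scene keeper_knob [0.4836 0.0224 0.1381] 0.57
side rail [ 0.4608  0.1466 -0.0027] 0.72
side rod_tip [0.4623 0.0494 0.1162] 0.78
side rod_rear [0.56   0.2322 0.114 ] 0.56
side keeper_pivot [0.5525 0.0458 0.1187] 0.45
side keeper_knob [0.4836 0.0246 0.1397] 0.69
```

View pics/w1.png

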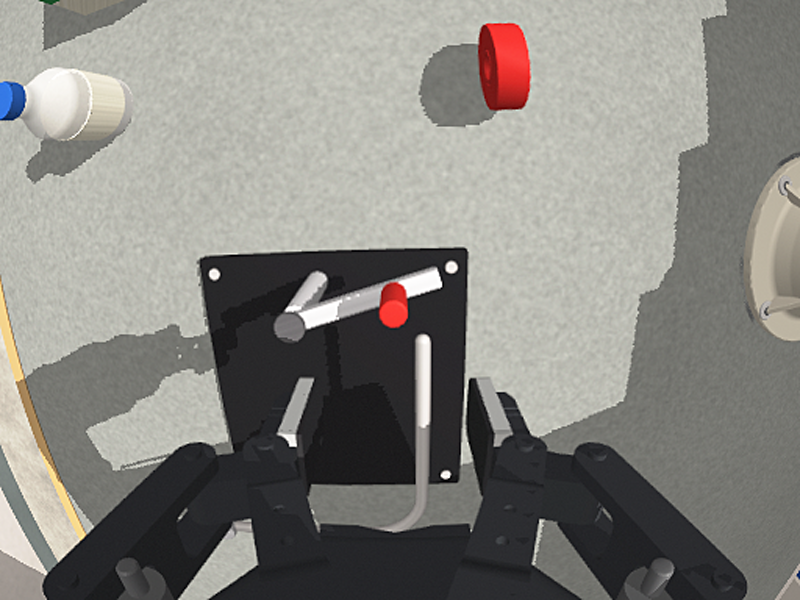

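```bash
cat > fit.py <<'E'
from h import *
from scipy.optimize import least_squares
def rodmodel():
    s=np.linspace(0,1,200);b=np.linspace(np.pi,np.pi/2,80)
    return np.r_[np.c_[0*s,-.09+.14*s],np.c_[.04+.04*np.cos(b),.05+.04*np.sin(b)],np.c_[.04+.115*s,.09+0*s]]
from scipy.spatial import cKDTree
tree=cKDTree(rodmodel())
def railfit(P,p0=(0.462,0.141,0.02)):
    def tor(q,P): c,s=np.cos(q[2]),np.sin(q[2]);D=P[:,:2]-q[:2];return np.c_[c*D[:,0]+s*D[:,1],-s*D[:,0]+c*D[:,1]]
    Q=tor(p0,P);m=(tree.query(Q)[0]<.012)&(P[:,2]>.100)&(P[:,2]<.128)&(Q[:,1]>-.088);P=P[m]
    def f(q):
        Q=tor(q,P);d,i=tree.query(Q);return (Q-tree.data[i]).ravel()
    s=least_squares(f,p0,loss='soft_l1',f_scale=.002)
    return s.x,len(P),np.percentile(P[:,2],[50,98])
E
python3 - <<'E'
from fit import *
for c in ['wrist','scene','side']:
    I,p,d=look(c);P=pts(I,d,c=='wrist')
    W=P.reshape(-1,3)[d.ravel()>0]
    print(c,*[np.round(a,4) for a in railfit(W)])
    hsv=cv2.cvtColor(p,cv2.COLOR_RGB2HSV)
    H,S,V=hsv[...,0],hsv[...,1],hsv[...,2]
    k=((H<8)|(H>172))&(S>150)&(P[...,2]>.12)&(P[...,2]<.165)&(abs(P[...,0]-.48)<.05)&(abs(P[...,1]-.02)<.04)
    a=P[k];print(' knob',len(a),np.median(a,0).round(4),a.min(0).round(4),a.max(0).round(4)); top=a[a[:,2]>a[:,2].max()-.004];print(' top',len(top),((top.min(0)+top.max(0))/2).round(4))
    for nm,lo,hi in [('blue',105,125),('yel',18,32)]:
        k=(H>lo)&(H<hi)&(S>120)&(P[...,2]>.006)&(P[...,2]<.08)&(abs(P[...,0]-.53)<.1)&(abs(P[...,1]+.27)<.08)
        a=P[k]
        if len(a)>20: print(' ',nm,len(a),np.median(a,0).round(4),a.min(0).round(4),a.max(0).round(4))
E
```

```text
wrist [0.4632 0.141  0.0106] 1295 [0.1199 0.1242]
 knob 436 [0.4832 0.0184 0.1607] [0.4756 0.0142 0.1257] [0.4908 0.0299 0.1633]
 top 265 [0.4832 0.022  0.1614]
scene [0.4654 0.1443 0.023 ] 303 [0.1175 0.1248]
 knob 38 [0.4898 0.0248 0.151 ] [0.4798 0.018  0.1234] [0.4929 0.0315 0.1634]
 top 9 [0.4878 0.025  0.1615]
  blue 174 [ 0.504  -0.2699  0.0603] [ 0.4607 -0.2919  0.0081] [ 0.5261 -0.2539  0.0749]
  yel 210 [ 0.583  -0.244   0.0584] [ 0.54   -0.2668  0.0107] [ 0.6059 -0.2275  0.0794]
side [0.4604 0.1408 0.0007] 168 [0.1179 0.1218]
 knob 43 [0.4794 0.0154 0.1474] [0.4727 0.0099 0.122 ] [0.4887 0.0243 0.1645]
 top 6 [0.4784 0.0187 0.1628]
  blue 266 [ 0.4754 -0.2879  0.0593] [ 0.4504 -0.3014  0.0098] [ 0.5366 -0.2659  0.0759]
  yel 270 [ 0.558  -0.2631  0.0572] [ 0.5306 -0.2767  0.0076] [ 0.6044 -0.2414  0.0784]
```

Request:
move_arm:
  offset:
    - [40,-1.5,-1]
    - [80,-1.5,-1]
    - [110,-1.5,-1]
    - [124,-1.5,-1]
    - [124,-1.5,-1]
    - [124,-1.5,-1]
    - [124,-1.5,-1]
    - [124,-1.5,-1]
    - [124,-1.5,-1]
    - [124,-1.5,-1]
  turn: [0,0,0,0,0,0,0,0,0,0]
  grip: [50,50,50,50,50,12,12,12,12,12]
  newtons: 20

```text
t: 4.15
position: [0.4841, 0.0209, 0.2011]
tcp_rot: [-0.707, 0.0, 0.707, -0.0]
force: [-6.1, -2.2, 5.1]
opening: 0.0153
```

Run:
```python
from h import *
o,R=st()
piv=np.array([.5497,.0435]);k=o['position'][:2]-piv;rr=.07
a0=np.arctan2(k[1],k[0]);print(np.degrees(a0),np.hypot(*k))
for th in np.linspace(0,1,11):
    a=a0+np.deg2rad(th*74);q=piv+np.hypot(*k)*np.array([np.cos(a),np.sin(a)])-o['position'][:2]
    print((R.T@np.r_[q,0]*1000).round(1))
```

```text
t 4.15 pos [0.4841 0.0209 0.2011] yawz 180.0 F [-6.1 -2.2  5.1] open 0.0153
-161.01679222370947 0.06934854029581604
[-0. -0.  0.]
[ 0.   8.3 -3.5]
[ 0.  16.  -7.9]
[  0.   23.1 -13.4]
[  0.   29.4 -19.7]
[ -0.   34.9 -26.8]
[ -0.   39.4 -34.5]
[ -0.   42.9 -42.8]
[ -0.   45.3 -51.4]
[ -0.   46.6 -60.2]
[ -0.   46.7 -69.2]
```

Request:
move_arm:
  offset:
    - [0,4,-1.5]
    - [0,8.3,-3.5]
    - [0,12,-5.5]
    - [0,16,-7.9]
    - [0,19.6,-10.5]
    - [0,23.1,-13.4]
    - [0,26.3,-16.5]
    - [0,29.4,-19.7]
    - [0,32.2,-23.2]
    - [0,34.9,-26.8]
    - [0,37.2,-30.6]
    - [0,39.4,-34.5]
    - [0,41.3,-38.6]
    - [0,42.9,-42.8]
    - [0,44.2,-47]
    - [0,45.3,-51.4]
    - [0,46.1,-55.8]
    - [0,46.6,-60.2]
    - [0,46.8,-65]
    - [0,46.8,-65]
  turn: [0,0,0,0,0,0,0,0,0,0,0,0,0,0,0,0,0,0,0,0]
  grip: [12,12,12,12,12,12,12,12,12,12,12,12,12,12,12,12,12,12,12,12]

```text
t: 6.15
position: [0.55, -0.0265, 0.2009]
tcp_rot: [-0.707, 0.001, 0.707, -0.001]
force: [-2.2, -4.2, 2.2]
opening: 0.0152
```

Request:
move_arm:
  offset:
    - [0,0,0]
    - [0,0,0]
    - [0,0,0]
    - [-40,0,0]
    - [-80,0,0]
    - [-90,0,0]
    - [-90,0,0]
  turn: [0,0,0,0,0,0,0]
  grip: [40,40,40,60,70,70,70]

```text
t: 6.85
position: [0.5509, -0.0249, 0.2923]
tcp_rot: [0.709, 0.001, -0.705, -0.0]
force: [0.1, 0.2, -0.9]
opening: 0.0701
```

Run:
```python
from h import *
st()
I,p,d=look('wrist',['keeper_pivot','keeper_knob','rod_tip'],'w2')
# target: over rolls, camera toward them
go([.50,-.24,.28],111.5)
```

```text
t 6.85 pos [ 0.5509 -0.0249  0.2923] yawz -179.98 F [ 0.1  0.2 -0.9] open 0.0701
wrist keeper_pivot [0.547  0.0445 0.1085] 0.64
wrist keeper_knob [ 0.5507 -0.0244  0.1398] 0.67
t 7.05 pos [ 0.5494 -0.0252  0.2883] yawz 180.0 F [-0.8 -1.   0.4] open 0.07
off [  8.4 214.8  49.4] turn 68.5
```

Request:
move_arm:
  offset:
    - [0,20,5]
    - [0,40,10]
    - [0,60,15]
    - [0,80,20]
    - [5,100,25]
    - [8,120,30]
    - [10,140,34]
    - [14,160,38]
    - [18,180,42]
    - [20,200,46]
    - [24,220,50]
    - [28,240,54]
    - [28,259,57]
    - [28,259,57]
    - [28,259,57]
  turn: [-8.5,-17,-25.5,-34,-42.5,-51,-59.5,-68,-76.5,-85,-93.5,-102,-110.5,-111.5,-111.5]
  grip: [70,60,60,60,60,60,60,60,60,60,60,60,60,60,60]

```text
t: 8.55
position: [0.4926, -0.2842, 0.2607]
tcp_rot: [0.399, 0.585, -0.399, 0.583]
force: [0.3, -0.1, -0.7]
opening: 0.06
```

Run:
```python
from h import *
o,R=st();print(o['joint_pos'])
I,p,d=look('wrist',['blue_roll_center','yellow_roll_center','tray'],'w3')
P=pts(I,d,True);hsv=cv2.cvtColor(p,cv2.COLOR_RGB2HSV);H,S=hsv[...,0],hsv[...,1]
for nm,lo,hi in [('blue',105,125),('yel',18,32)]:
    k=(H>lo)&(H<hi)&(S>120)&(P[...,2]>.03)&(P[...,2]<.08)&(abs(P[...,0]-.53)<.1)&(abs(P[...,1]+.27)<.08)
    a=P[k]
    t=a[a[:,2]>.066]; c,sz,an=cv2.minAreaRect((t[:,:2]*1000).astype(np.float32))
    print(nm,len(a),a[:,2].max(),'rim rect',np.round(c,1),np.round(sz,1),an,cv2.boxPoints((c,sz,an)).round(1).tolist())
```

```text
t 8.55 pos [ 0.4926 -0.2842  0.2607] yawz -68.65 F [ 0.3 -0.1 -0.7] open 0.06
[-2.48584431e-01  3.09074121e-01  7.24918851e-02 -3.64825517e-04
 -1.33618985e+00  2.19204363e+00]
wrist blue_roll_center [ 0.3671 -0.2675  0.0341] 0.91
wrist blue_roll_center [ 0.4123 -0.3717  0.0338] 0.9
wrist blue_roll_center [ 0.4039 -0.1363  0.0341] 0.9
wrist yellow_roll_center [ 0.5642 -0.2526  0.0376] 0.61
wrist tray [ 5.292e-01 -2.670e-01  4.000e-04] 0.76
blue 1764 0.07505955303739831 rim rect [ 488.7 -277.9] [45.1 24.6] 17.414461135864258 [[463.5, -273.0], [470.79998779296875, -296.3999938964844], [513.9000244140625, -282.8999938964844], [506.5, -259.3999938964844]]
yel 1957 0.0757621093204417 rim rect [ 568.8 -253.4] [46.9 24.5] 16.59467315673828 [[542.7999877929688, -248.3000030517578], [549.7999877929688, -271.79998779296875], [594.7999877929688, -258.3999938964844], [587.7999877929688, -234.89999389648438]]
```

View pics/w3.png

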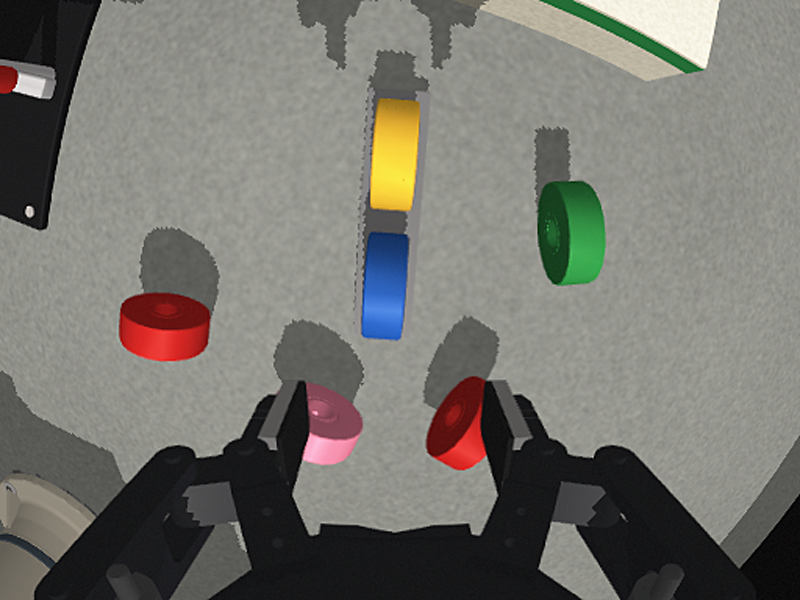

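Run:
```python
from h import *
go([.4887,-.2780,.124],-72.9)
```

```text
t 8.75 pos [ 0.4931 -0.2836  0.2618] yawz -68.52 F [-0.  -0.5  0.6] open 0.0599
off [137.8  -2.1  -6.8] turn 4.4
```

Request:
move_arm:
  offset:
    - [30,-2,-6.8]
    - [60,-2,-6.8]
    - [90,-2,-6.8]
    - [115,-2,-6.8]
    - [130,-2,-6.8]
    - [137,-2,-6.8]
    - [137,-2,-6.8]
    - [137,-2,-6.8]
    - [137,-2,-6.8]
    - [137,-2,-6.8]
    - [137,-2,-6.8]
    - [137,-2,-6.8]
    - [137,-2,-6.8]
  turn: [4.4,4.4,4.4,4.4,4.4,4.4,4.4,4.4,4.4,4.4,4.4,4.4,4.4]
  grip: [60,60,60,60,60,60,60,20,20,20,20,20,20]
  newtons: 25

```text
t: 10.05
position: [0.4892, -0.2788, 0.126]
tcp_rot: [0.42, 0.568, -0.42, 0.57]
force: [-0.7, 0.9, 6.4]
opening: 0.0242
```

Run:
```python
from h import *
o,R=st();print(o['position'][2])
```

```text
t 10.05 pos [ 0.4892 -0.2788  0.126 ] yawz -72.88 F [-0.7  0.9  6.4] open 0.0242
0.12603109163306453
```

Request:
move_arm:
  offset:
    - [-20,0,0]
    - [-50,0,0]
    - [-80,0,0]
    - [-110,0,0]
    - [-110,0,0]
  turn: [0,0,0,0,0]
  grip: [20,20,20,20,20]

```text
t: 10.55
position: [0.4902, -0.2797, 0.2396]
tcp_rot: [0.421, 0.566, -0.419, 0.572]
force: [0.9, -0.5, -1.0]
opening: 0.0248
```

Run:
```python
from h import *
go([.465,-.040,.225],-89.2)
look('side',['yellow_roll_center'])
```

```text
t 10.55 pos [ 0.4902 -0.2797  0.2396] yawz -72.88 F [ 0.9 -0.5 -1. ] open 0.0248
off [  13.5   46.4 -236.5] turn 16.3
side yellow_roll_center [ 0.5685 -0.2533  0.0382] 0.56
```

Request:
move_arm:
  offset:
    - [0,6,-30]
    - [0,12,-60]
    - [2,18,-90]
    - [4,24,-120]
    - [7,30,-150]
    - [10,36,-180]
    - [13,42,-210]
    - [13.5,46.4,-236.5]
    - [13.5,46.4,-236.5]
    - [13.5,46.4,-236.5]
    - [13.5,46.4,-236.5]
  turn: [3,6,9,12,15,16.3,16.3,16.3,16.3,16.3,16.3]
  grip: [20,20,20,20,20,20,20,20,20,20,20]

```text
t: 11.75
position: [0.4632, -0.0395, 0.2207]
tcp_rot: [0.496, 0.504, -0.497, 0.503]
force: [-0.7, 0.2, -0.4]
opening: 0.0242
```

Run:
```python
from fit import *
o,R=st();print(o['joint_pos'].round(2))
for c in ['wrist','scene','side']:
    I,p,d=look(c,['rod_tip'],save='r_'+c,top=1);P=pts(I,d,c=='wrist');W=P.reshape(-1,3)[d.ravel()>0]
    print(c,*[np.round(a,4) for a in railfit(W)])
    hsv=cv2.cvtColor(p,cv2.COLOR_RGB2HSV);H,S=hsv[...,0],hsv[...,1]
    k=(H>105)&(H<125)&(S>120)&(P[...,2]>.08)&(P[...,2]<.2)&(abs(P[...,0]-.465)<.1)&(abs(P[...,1]+.04)<.08)
    a=P[k]
    if len(a)>9: print(' blue',len(a),np.percentile(a,1,axis=0).round(4),np.percentile(a,99,axis=0).round(4))
a=cv2.imread('pics/r_wrist.png');b=cv2.imread('pics/r_side.png')
c=np.hstack([cv2.resize(a,(400,300)),cv2.resize(b[230:470,270:590],(400,300))]);cv2.imwrite('pics/c4.png',c)
```

```text
t 11.75 pos [ 0.4632 -0.0395  0.2207] yawz -89.22 F [-0.7  0.2 -0.4] open 0.0242
[ 0.25  0.13 -0.26 -0.   -1.18  1.33]
wrist rod_tip [0.4641 0.0536 0.1193] 0.58
wrist [0.4642 0.141  0.0243] 1556 [0.1198 0.1216]
 blue 5702 [ 0.4404 -0.051   0.1333] [ 0.4968 -0.0267  0.1692]
scene rod_tip [0.4659 0.0483 0.1138] 0.91
scene [0.4652 0.1435 0.0298] 303 [0.1178 0.1238]
 blue 168 [ 0.446  -0.0507  0.1104] [ 0.4997 -0.0239  0.1702]
side rod_tip [0.4646 0.0505 0.1155] 0.85
side [0.4596 0.1379 0.0196] 150 [0.1181 0.1238]
 blue 224 [ 0.4254 -0.0593  0.1017] [ 0.492  -0.0307  0.1702]
```

View pics/c4.png

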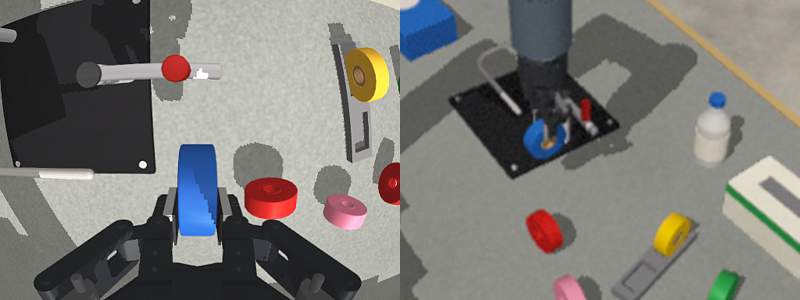

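```bash
cat >> h.py <<'E'
RAIL=[.463,.1415,.018]
def rw(x,y):
    c,s=np.cos(RAIL[2]),np.sin(RAIL[2]);return [RAIL[0]+c*x-s*y,RAIL[1]+s*x+c*y]
E
python3 - <<'E'
from h import *
go(rw(0,-.115)+[.2015],-88.97)
go(rw(0,-.065)+[.2015],-88.97)
go(rw(0,-.02)+[.2015],-88.97)
E
```

```text
t 12.05 pos [ 0.4635 -0.0394  0.2213] yawz -89.25 F [-0.4  0.2 -0.4] open 0.0246
off [ 19.8   2.5 -65.9] turn -0.3
t 12.05 pos [ 0.4635 -0.0394  0.2213] yawz -89.25 F [-0.4  0.2 -0.4] open 0.0246
off [  19.8    2.2 -115.9] turn -0.3
t 12.05 pos [ 0.4635 -0.0394  0.2213] yawz -89.25 F [-0.4  0.2 -0.4] open 0.0246
off [  19.8    2.  -160.9] turn -0.3
```

Request:
move_arm:
  offset:
    - [19.5,2.4,-20]
    - [19.5,2.4,-40]
    - [19.5,2.4,-60]
    - [19.5,2.4,-66]
    - [19.5,2.4,-66]
    - [19.5,2.4,-66]
  turn: [-0.3,-0.3,-0.3,-0.3,-0.3,-0.3]
  grip: [20,20,20,20,20,20]

```text
t: 12.65
position: [0.4649, 0.0266, 0.2019]
tcp_rot: [0.495, 0.505, -0.495, 0.505]
force: [-0.1, 0.2, -0.0]
opening: 0.0242
```

Run:
```python
from fit import *
st()
for c in ['wrist','scene','side']:
    I,p,d=look(c,['rod_tip','blue_roll_center'],save='s_'+c,top=2);P=pts(I,d,c=='wrist')
    hsv=cv2.cvtColor(p,cv2.COLOR_RGB2HSV);H,S=hsv[...,0],hsv[...,1]
    k=(H>105)&(H<125)&(S>120)&(P[...,2]>.07)&(P[...,2]<.2)&(abs(P[...,0]-.465)<.1)&(abs(P[...,1]-.027)<.08)
    a=P[k]
    if len(a)>9: print(' blue',len(a),np.percentile(a,1,axis=0).round(4),np.percentile(a,99,axis=0).round(4))
a=cv2.imread('pics/s_scene.png');b=cv2.imread('pics/s_side.png');w=cv2.imread('pics/s_wrist.png')
c=np.hstack([cv2.resize(w[250:550,150:550],(400,300)),cv2.resize(a[180:330,330:530],(400,300)),]);cv2.imwrite('pics/c5.png',c)
```

```text
t 12.65 pos [0.4649 0.0266 0.2019] yawz -88.9 F [-0.1  0.2 -0. ] open 0.0242
wrist rod_tip [0.4642 0.0541 0.1171] 0.68
wrist blue_roll_center [ 0.4042 -0.1367  0.034 ] 0.72
 blue 5002 [0.4421 0.0151 0.1109] [0.4988 0.0395 0.1503]
scene rod_tip [0.4656 0.0461 0.118 ] 0.92
scene blue_roll_center [ 0.3972 -0.1366  0.0303] 0.84
scene blue_roll_center [ 0.5741 -0.3806  0.0305] 0.65
 blue 167 [0.4455 0.0161 0.0871] [0.5012 0.042  0.1531]
side rod_tip [0.4638 0.0508 0.1162] 0.81
side blue_roll_center [ 0.4022 -0.1382  0.0313] 0.86
side blue_roll_center [ 0.37   -0.2681  0.0331] 0.74
 blue 218 [0.4276 0.0084 0.0823] [0.494  0.0359 0.1505]
```

View pics/c5.png

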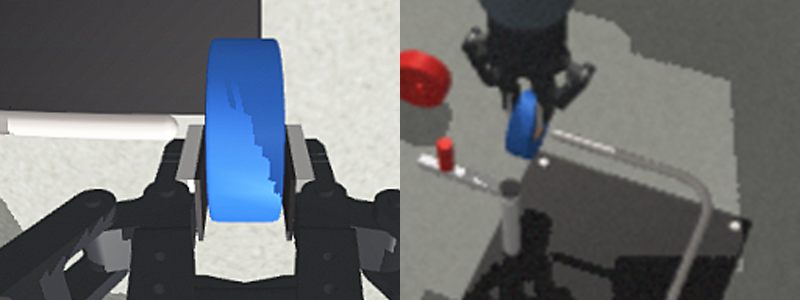

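Request:
move_arm:
  offset:
    - [0,0,-5]
    - [0,0,-10]
    - [0,0,-15]
    - [0,0,-20]
    - [0,0,-25]
    - [0,0,-30]
    - [0,0,-30]
  turn: [0,0,0,0,0,0,0]
  grip: [20,20,20,20,20,20,20]

```text
t: 13.8
position: [0.4644, 0.0576, 0.2019]
tcp_rot: [0.495, 0.505, -0.495, 0.505]
force: [-0.5, -0.2, -0.7]
opening: 0.0244
```

Run:
```python
from fit import *
st()
for c in ['wrist','scene','side']:
    I,p,d=look(c,save='u_'+c);P=pts(I,d,c=='wrist');print(np.round(railfit(P.reshape(-1,3)[d.ravel()>0])[0],4))
a=cv2.imread('pics/u_scene.png');b=cv2.imread('pics/u_side.png');w=cv2.imread('pics/u_wrist.png')
c=np.hstack([cv2.resize(w[250:550,150:550],(400,300)),cv2.resize(a[180:300,360:520],(400,300)),]);cv2.imwrite('pics/c6.png',c)
```

```text
t 13.8 pos [0.4644 0.0576 0.2019] yawz -88.86 F [-0.5 -0.2 -0.7] open 0.0244
[0.4647 0.1399 0.0093]
[0.4655 0.1439 0.0255]
[ 0.4605  0.1416 -0.0085]
```

View pics/c6.png

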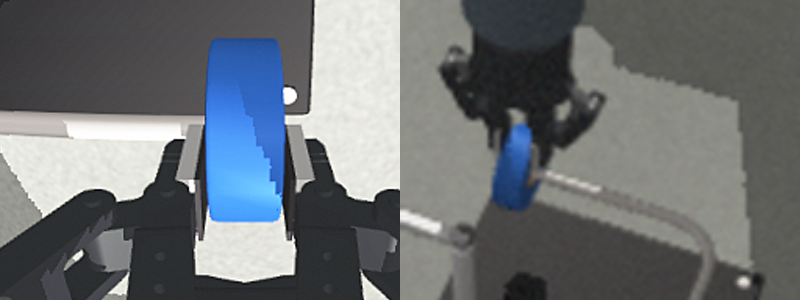

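Request:
move_arm:
  offset:
    - [0,0,-8]
    - [0,0,-16]
    - [0,0,-24]
    - [0,0,-32]
    - [0,0,-40]
    - [0,0,-50]
    - [0,0,-60]
    - [0,0,-70]
    - [0,0,-80]
    - [0,0,-90]
    - [0,0,-97]
    - [0,0,-104]
    - [0,0,-104]
  turn: [0,0,0,0,0,0,0,0,0,0,0,0,0]
  grip: [20,20,20,20,20,20,20,20,20,20,20,20,20]

```text
t: 15.25
position: [0.4624, 0.1617, 0.2018]
tcp_rot: [0.495, 0.505, -0.495, 0.505]
force: [0.5, -0.2, -1.6]
opening: 0.0243
```

Run:
```python
from fit import *
for i in range(2):
  o,R=st()
  I,p,d=look('wrist',save='v_w%d'%i);W=pts(I,d,True).reshape(-1,3)[d.ravel()>0];print(*[np.round(a,4) for a in railfit(W)])
look('scene',['rod_rear'],save='v_s');look('side',['rod_rear'])
# path: roll centre along bend, offset tool axes
p0=o['position'][:2];yaw0=np.degrees(np.arctan2(R[1,2],R[0,2]))
L=[]
for s in [0,10,20,30]: L.append((0,.02+s/1000,0))
for a in np.arange(7.5,91,7.5): L.append((.04-.04*np.cos(np.deg2rad(a)),.05+.04*np.sin(np.deg2rad(a)),a))
for x in [.05,.06,.08,.1]: L.append((x,.09,90))
for x,y,a in L:
    w=np.r_[np.array(rw(x,y))-o['position'][:2],0.2015-o['position'][2]];print(round(x,3),round(y,3),(R.T@w*1000).round(1),round(a,1),'corr',round(yaw0+88.97,1))
```

```text
t 15.25 pos [0.4624 0.1617 0.2018] yawz -88.86 F [ 0.5 -0.2 -1.6] open 0.0243
[0.4645 0.1407 0.0263] 7154 [0.1197 0.1216]
t 15.3 pos [0.4623 0.1613 0.2018] yawz -88.87 F [ 0.3  0.1 -0.4] open 0.0244
[0.4645 0.1406 0.0269] 7215 [0.1197 0.1216]
scene rod_rear [0.5624 0.2364 0.1174] 0.73
side rod_rear [0.5612 0.2353 0.113 ] 0.87
0 0.02 [ 0.3  0.3 -0.2] 0 corr 0.1
0 0.03 [  0.3   0.4 -10.2] 0 corr 0.1
0 0.04 [  0.3   0.4 -20.2] 0 corr 0.1
0 0.05 [  0.3   0.4 -30.2] 0 corr 0.1
0.0 0.055 [  0.3   0.7 -35.4] 7.5 corr 0.1
0.001 0.06 [  0.3   1.8 -40.6] 15.0 corr 0.1
0.003 0.065 [  0.3   3.5 -45.5] 22.5 corr 0.1
0.005 0.07 [  0.3   5.8 -50.2] 30.0 corr 0.1
0.008 0.074 [  0.3   8.7 -54.5] 37.5 corr 0.1
0.012 0.078 [  0.3  12.2 -58.5] 45.0 corr 0.1
0.016 0.082 [  0.3  16.1 -61.9] 52.5 corr 0.1
0.02 0.085 [  0.3  20.5 -64.8] 60.0 corr 0.1
0.025 0.087 [  0.3  25.1 -67.1] 67.5 corr 0.1
0.03 0.089 [  0.3  30.1 -68.8] 75.0 corr 0.1
0.035 0.09 [  0.3  35.2 -69.8] 82.5 corr 0.1
0.04 0.09 [  0.3  40.5 -70.1] 90.0 corr 0.1
0.05 0.09 [  0.3  50.5 -70.1] 90 corr 0.1
0.06 0.09 [  0.3  60.5 -70.1] 90 corr 0.1
0.08 0.09 [  0.3  80.5 -70.1] 90 corr 0.1
0.1 0.09 [  0.3 100.5 -70. ] 90 corr 0.1
```

Request:
move_arm:
  offset:
    - [0,0.3,-6]
    - [0,0.3,-12]
    - [0,0.4,-18]
    - [0,0.4,-24]
    - [0,0.4,-30]
    - [0,0.5,-32.8]
    - [0,0.8,-35.5]
    - [0,1.2,-38.2]
    - [0,1.8,-40.8]
    - [0,2.6,-43.4]
    - [0,3.5,-45.9]
    - [0,4.6,-48.3]
    - [0,5.8,-50.6]
    - [0,7.2,-52.9]
    - [0,8.7,-55]
    - [0,10.4,-57.1]
    - [0,12.2,-59]
    - [0,12.2,-59]
  turn: [0,0,0,0,0,3.75,7.5,11.25,15,18.75,22.5,26.25,30,33.75,37.5,41.25,45,45]
  grip: [20,20,20,20,20,20,20,20,20,20,20,20,20,20,20,20,20,20]

```text
t: 17.35
position: [0.4735, 0.2208, 0.2018]
tcp_rot: [-0.651, -0.277, 0.651, -0.277]
force: [-0.0, 1.3, -1.0]
opening: 0.0245
```

Run:
```python
from fit import *
o,R=st()
I,p,d=look('wrist',['rod_rear'],save='x_w');W=pts(I,d,True).reshape(-1,3)[d.ravel()>0];print(*[np.round(a,4) for a in railfit(W)])
I,p,d=look('scene',['rod_rear'],save='x_s');look('side',['rod_rear'],save='x_d')
RAIL[:]=[.463,.142,.022]
for a in np.arange(45,91,7.5):
    x,y=(.04-.04*np.cos(np.deg2rad(a)),.05+.04*np.sin(np.deg2rad(a)))
    w=np.r_[np.array(rw(x,y))-o['position'][:2],0];print((R.T@w*1000).round(1),a-45)
for x in [.06,.08,.1]: print((R.T@np.r_[np.array(rw(x,.09))-o['position'][:2],0]*1000).round(1))
w=cv2.imread('pics/x_w.png');a=cv2.imread('pics/x_s.png')
c=np.hstack([cv2.resize(w[200:500,200:600],(400,300)),cv2.resize(a[210:360,380:580],(400,300)),]);cv2.imwrite('pics/c7.png',c)
```

```text
t 17.35 pos [0.4735 0.2208 0.2018] yawz -133.91 F [-0.   1.3 -1. ] open 0.0245
wrist rod_rear [0.5608 0.2323 0.1201] 0.97
[0.4649 0.1422 0.0071] 8555 [0.1197 0.1242]
scene rod_rear [0.5605 0.2394 0.1173] 0.76
side rod_rear [0.5619 0.2361 0.1137] 0.78
[ 0.  -0.2  0.5] 0.0
[-0.   0.1 -4.7] 7.5
[-0.   1.1 -9.8] 15.0
[ -0.    2.8 -14.8] 22.5
[ -0.    5.1 -19.5] 30.0
[ -0.    8.  -23.8] 37.5
[ -0.   11.4 -27.8] 45.0
[ -0.   25.5 -42. ]
[ -0.   39.6 -56.2]
[ -0.   53.7 -70.3]
```

View pics/c7.png

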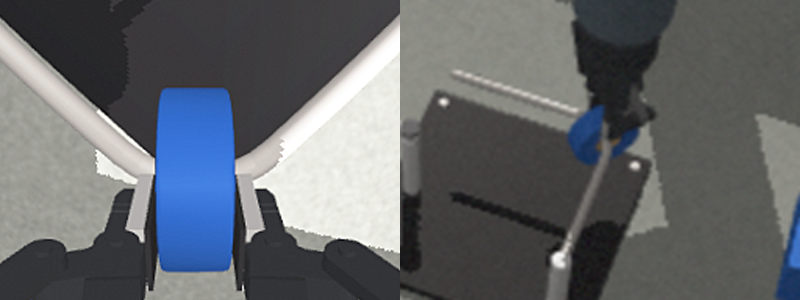

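Request:
move_arm:
  offset:
    - [0,0,-2.5]
    - [0,0.1,-5]
    - [0,0.5,-7.5]
    - [0,1.1,-10]
    - [0,1.9,-12.5]
    - [0,2.8,-15]
    - [0,3.9,-17.3]
    - [0,5.1,-19.6]
    - [0,6.5,-21.8]
    - [0,8,-24]
    - [0,9.7,-26]
    - [0,11.4,-28]
    - [0,16,-32.5]
    - [0,20.7,-37.3]
    - [0,25.5,-42]
    - [0,25.5,-42]
  turn: [3.75,7.5,11.25,15,18.75,22.5,26.25,30,33.75,37.5,41.25,45,45,45,45,45]
  grip: [20,20,20,20,20,20,20,20,20,20,20,20,20,20,20,20]

```text
t: 19.25
position: [0.5218, 0.2328, 0.2017]
tcp_rot: [0.707, 0.007, -0.707, 0.007]
force: [0.2, -1.7, -0.1]
opening: 0.0243
```

Run:
```python
from fit import *
o,R=st()
I,p,d=look('wrist',['rod_rear'],save='y_w');W=pts(I,d,True).reshape(-1,3)[d.ravel()>0];print(*[np.round(a,4) for a in railfit(W)])
look('scene',['rod_rear']);look('side',['rod_rear'])
RAIL[:]=[.463,.142,.022]
for x in [.06,.08,.1]: go(rw(x,.09)+[.2018],-178.8)
```

```text
t 19.25 pos [0.5218 0.2328 0.2017] yawz -178.88 F [ 0.2 -1.7 -0.1] open 0.0243
wrist rod_rear [0.5631 0.2343 0.1167] 0.64
[0.4643 0.1427 0.0017] 7302 [0.1197 0.1244]
scene rod_rear [0.5609 0.2379 0.1162] 0.57
side rod_rear [0.4472 0.5411 0.0368] 0.43
t 19.55 pos [0.5208 0.2328 0.2019] yawz -178.88 F [ 0.4  0.6 -1.1] open 0.0245
off [ 0.1 -0.5 -0.3] turn -0.1
t 19.55 pos [0.5208 0.2328 0.2019] yawz -178.88 F [ 0.4  0.6 -1.1] open 0.0245
off [  0.1  -0.5 -20.3] turn -0.1
t 19.55 pos [0.5208 0.2328 0.2019] yawz -178.88 F [ 0.4  0.6 -1.1] open 0.0245
off [  0.1  -0.6 -40.3] turn -0.1
```

Request:
move_arm:
  offset:
    - [0,-0.5,-8]
    - [0,-0.5,-16]
    - [0,-0.5,-24]
    - [0,-0.5,-32]
    - [0,-0.5,-38]
    - [0,-0.5,-38]
    - [2,-0.5,-38]
    - [3.5,-0.5,-38]
    - [3.5,-0.5,-38]
    - [3.5,-0.5,-38]
    - [3.5,-0.5,-38]
    - [3.5,-0.5,-38]
    - [-10,-0.5,-38]
    - [-30,-0.5,-38]
    - [-60,-0.5,-38]
    - [-90,-0.5,-38]
    - [-100,-0.5,-38]
    - [-100,-0.5,-38]
  turn: [0,0,0,0,0,0,0,0,0,0,0,0,0,0,0,0,0,0]
  grip: [20,20,20,20,20,20,20,20,30,40,50,55,55,55,55,55,55,55]

```text
t: 21.35
position: [0.5594, 0.2343, 0.3038]
tcp_rot: [0.708, 0.008, -0.706, 0.006]
force: [0.8, 0.4, -1.6]
opening: 0.0548
```

Run:
```python
from h import *
o,R=st()
look('wrist',['keeper_knob','blue_roll_center'],save='z_w')
P={}
for c in ['scene','side','wrist']:
    I,p,d=look(c,['keeper_knob'] if c!='wrist' else [],save='z_'+c,top=1);P=pts(I,d,c=='wrist')
    hsv=cv2.cvtColor(p,cv2.COLOR_RGB2HSV);H,S=hsv[...,0],hsv[...,1]
    k=(H>105)&(H<125)&(S>120)&(P[...,2]>.06)&(P[...,2]<.2)&(abs(P[...,0]-.56)<.07)&(abs(P[...,1]-.23)<.07)
    a=P[k]
    if len(a)>9: print(c,' blue',len(a),np.percentile(a,1,axis=0).round(4),np.percentile(a,99,axis=0).round(4))
go([.5497,-.0265,.292],180)
a=cv2.imread('pics/z_scene.png');w=cv2.imread('pics/z_wrist.png')
c=np.hstack([cv2.resize(w,(400,300)),cv2.resize(a[200:380,340:580],(400,300)),]);cv2.imwrite('pics/c8.png',c)
```

```text
t 21.35 pos [0.5594 0.2343 0.3038] yawz -178.9 F [ 0.8  0.4 -1.6] open 0.0548
scene keeper_knob [ 0.5493 -0.0244  0.145 ] 0.71
scene  blue 298 [0.5469 0.2042 0.0811] [0.5751 0.2696 0.1474]
side keeper_knob [ 0.5499 -0.0262  0.1419] 0.62
side  blue 163 [0.5424 0.1958 0.0819] [0.569  0.2614 0.1446]
wrist  blue 2154 [0.5464 0.2007 0.112 ] [0.5704 0.263  0.1462]
t 21.75 pos [0.5587 0.234  0.301 ] yawz -178.9 F [1.2 0.4 0.4] open 0.0549
off [  9.3 260.2  14. ] turn 1.1
```

View pics/c8.png

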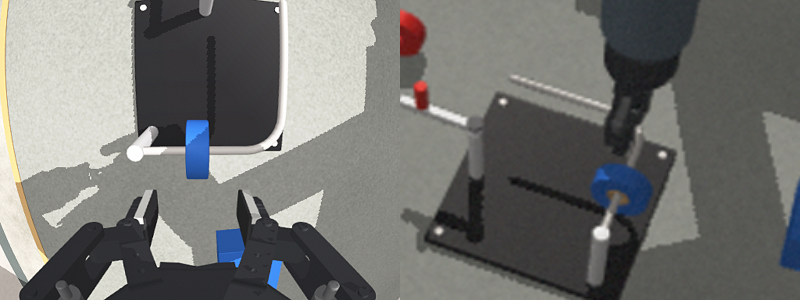

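Request:
move_arm:
  offset:
    - [0,45,3]
    - [0,90,6]
    - [0,135,9]
    - [0,180,12]
    - [0,225,14]
    - [0,260,14]
    - [0,260,14]
    - [40,260,14]
    - [80,260,14]
    - [99,260,14]
    - [99,260,14]
    - [99,260,14]
    - [99,260,14]
    - [99,260,14]
    - [99,260,14]
    - [99,260,14]
  turn: [1.1,1.1,1.1,1.1,1.1,1.1,1.1,1.1,1.1,1.1,1.1,1.1,1.1,1.1,1.1,1.1]
  grip: [50,50,50,50,50,50,50,50,50,50,50,12,12,12,12,12]
  newtons: 20

```text
t: 23.35
position: [0.5508, -0.026, 0.2046]
tcp_rot: [0.708, 0.0, -0.706, 0.0]
force: [-0.8, 1.2, 6.6]
opening: 0.0156
```

Run:
```python
from h import *
o,R=st()
piv=np.array([.5497,.0435]);k=o['position'][:2]-piv
a0=np.degrees(np.arctan2(k[1],k[0]));print(a0,np.hypot(*k))
for th in np.arange(0,91,5):
    a=np.deg2rad(a0-th);q=piv+np.hypot(*k)*np.array([np.cos(a),np.sin(a)])-o['position'][:2]
    print(th,(R.T@np.r_[q,0]*1000).round(1))
```

```text
t 23.35 pos [ 0.5508 -0.026   0.2046] yawz -179.98 F [-0.8  1.2  6.6] open 0.0156
-89.1056859987904 0.06948611723096915
0 [-0.  0.  0.]
5 [-0.  -0.2  6.1]
10 [-0.  -0.9 12.1]
15 [-0.1 -2.1 18. ]
20 [-0.1 -3.8 23.8]
25 [-0.1 -6.1 29.5]
30 [-0.1 -8.8 34.9]
35 [ -0.1 -12.   40. ]
40 [ -0.2 -15.6  44.9]
45 [ -0.2 -19.6  49.4]
50 [ -0.2 -24.   53.6]
55 [ -0.2 -28.8  57.4]
60 [ -0.2 -33.8  60.7]
65 [ -0.2 -39.2  63.6]
70 [ -0.2 -44.7  66. ]
75 [ -0.2 -50.5  67.9]
80 [ -0.2 -56.4  69.3]
85 [ -0.2 -62.4  70.2]
90 [ -0.2 -68.4  70.5]
```

Request:
move_arm:
  offset:
    - [0,-0.2,6.1]
    - [0,-0.9,12.1]
    - [0,-2.1,18]
    - [0,-3.8,23.8]
    - [0,-6.1,29.5]
    - [0,-8.8,34.9]
    - [0,-12,40]
    - [0,-15.6,44.9]
    - [0,-19.6,49.4]
    - [0,-24,53.6]
    - [0,-28.8,57.4]
    - [0,-33.8,60.7]
    - [0,-39.2,63.6]
    - [0,-44.7,66]
    - [0,-50.5,67.9]
    - [0,-56.4,69.3]
    - [0,-62.4,70.2]
    - [0,-65,70.4]
    - [0,-65,70.4]
  turn: [0,0,0,0,0,0,0,0,0,0,0,0,0,0,0,0,0,0,0]
  grip: [12,12,12,12,12,12,12,12,12,12,12,12,12,12,12,12,12,12,12]

```text
t: 25.25
position: [0.4802, 0.039, 0.2037]
tcp_rot: [0.708, 0.0, -0.706, 0.0]
force: [3.4, -2.4, 7.1]
opening: 0.0152
```

Request:
move_arm:
  offset:
    - [0,-1.5,0]
    - [0,-3,0]
    - [0,-3,0]
  turn: [0,0,0]
  grip: [12,12,12]

```text
t: 25.55
position: [0.4801, 0.0419, 0.2037]
tcp_rot: [0.708, 0.0, -0.706, 0.0]
force: [3.2, -1.0, 6.8]
opening: 0.0152
```

Request:
move_arm:
  offset:
    - [0,-1,0]
    - [0,-2,0]
    - [0,-2,0]
  turn: [0,0,0]
  grip: [12,12,12]

```text
t: 25.85
position: [0.48, 0.0425, 0.2037]
tcp_rot: [0.708, -0.001, -0.707, 0.001]
force: [5.3, -8.5, 5.6]
opening: 0.0157
```

Request:
move_arm:
  offset:
    - [0,-1,0]
    - [0,-1.5,0]
    - [0,-1.5,0]
  turn: [0,0,0]
  grip: [12,12,12]

```text
t: 26.15
position: [0.48, 0.0428, 0.2037]
tcp_rot: [0.708, -0.002, -0.707, 0.002]
force: [6.0, -13.1, 4.6]
opening: 0.0151
```

At the stop: the force rose and the motion stalled. Back off slightly, release and retreat.

Request:
move_arm:
  offset:
    - [0,1.5,0]
    - [0,1.5,0]
    - [0,1.5,0]
    - [0,1.5,0]
    - [0,1.5,0]
    - [0,1.5,0]
    - [-40,1.5,0]
    - [-80,1.5,0]
    - [-110,1.5,0]
    - [-110,1.5,0]
  turn: [0,0,0,0,0,0,0,0,0,0]
  grip: [12,20,30,40,50,50,50,50,50,50]

```text
t: 27.15
position: [0.4811, 0.0441, 0.3175]
tcp_rot: [0.71, 0.001, -0.704, -0.001]
force: [-0.3, -0.0, -0.0]
opening: 0.0503
```

Run:
```python
from h import *
o,R=st()
for c in ['wrist','scene','side']:
    I,p,d=look(c,['keeper_knob','yellow_roll_center','sanitiser_center','mask_box_center','glove_box_center'],save='f_'+c,top=1);P=pts(I,d,c=='wrist')
    hsv=cv2.cvtColor(p,cv2.COLOR_RGB2HSV);H,S=hsv[...,0],hsv[...,1]
    k=(H>105)&(H<125)&(S>120)&(P[...,2]>.06)&(P[...,2]<.2)&(abs(P[...,0]-.56)<.07)&(abs(P[...,1]-.23)<.07)
    a=P[k]
    if len(a)>9: print(c,' blue',len(a),np.percentile(a,1,axis=0).round(4),np.percentile(a,99,axis=0).round(4))
    k=((H<8)|(H>172))&(S>150)&(P[...,2]>.12)&(P[...,2]<.17)&(abs(P[...,0]-.48)<.05)&(abs(P[...,1]-.03)<.05)
    a=P[k]; top=a[a[:,2]>a[:,2].max()-.004];print(' knobtop',((top.min(0)+top.max(0))/2).round(4))
a=cv2.imread('pics/f_scene.png');w=cv2.imread('pics/f_wrist.png')
c=np.hstack([cv2.resize(w,(400,300)),cv2.resize(a[180:360,340:580],(400,300)),]);cv2.imwrite('pics/c9.png',c)
```

```text
t 27.15 pos [0.4811 0.0441 0.3175] yawz -179.97 F [-0.3 -0.  -0. ] open 0.0503
wrist keeper_knob [0.4795 0.0406 0.1431] 0.72
wrist sanitiser_center [ 0.7546 -0.1278  0.074 ] 0.72
wrist  blue 147 [0.545  0.2013 0.0815] [0.5475 0.2499 0.1274]
 knobtop [0.4796 0.0422 0.1612]
scene keeper_knob [0.4796 0.042  0.141 ] 0.61
scene yellow_roll_center [ 0.5722 -0.2507  0.0413] 0.74
scene mask_box_center [ 0.7487 -0.3177  0.0403] 0.64
scene glove_box_center [0.4487 0.5407 0.0331] 0.75
scene  blue 310 [0.5478 0.2041 0.0787] [0.5751 0.2705 0.1479]
 knobtop [0.4862 0.0442 0.1629]
side keeper_knob [0.4781 0.0449 0.1376] 0.75
side yellow_roll_center [ 0.5675 -0.2518  0.0386] 0.78
side sanitiser_center [ 0.7527 -0.1282  0.0752] 0.6
side mask_box_center [ 0.7454 -0.3184  0.039 ] 0.72
side  blue 95 [0.5433 0.1941 0.0872] [0.5686 0.2257 0.143 ]
 knobtop [0.4775 0.0377 0.1612]
```

View pics/c9.png

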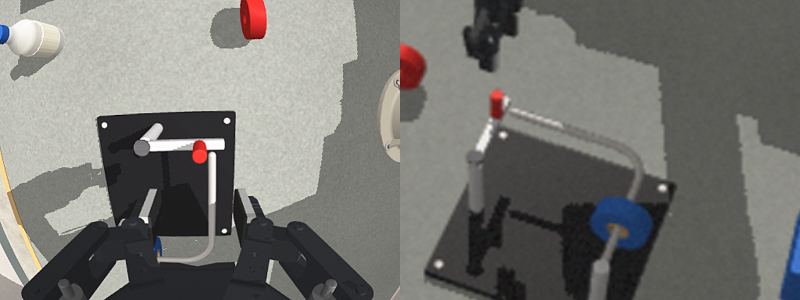

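The keeper is square across the rod's end and the roll is hanging mid-leg. The bystanders and the yellow roll haven't moved, and the gripper is clear.

```bash
python3 -c "
from station import r
print(r.job_done())"
```

```text
the job is handed in; nothing more can be done
None
```

The blue roll is hanging on the rear leg, the keeper is home, and I handed the job in at about 27 s of the 72 s. No verdict was reported.

**What I did:** I pinched the keeper knob and swung the arm open to about 1.57 rad. Then I lifted the blue roll by its side faces, threaded it on and took it round the bend. Forces at the wrist stayed under 2 N at each check during that part. I released the roll on the rear leg and swung the keeper back until the force rose and motion stalled (about 13 N). I then backed off slightly, let go and raised the gripper clear.

**Last checks:**
- **Roll:** it hangs about 3 mm from the middle of the rear leg along its length, a few mm below the rod line as expected, with no visible movement between pictures.
- **Keeper:** the knob is at (0.480, 0.042), which is the computed home position within about 1 mm, or roughly 0.02 rad.
- **Yellow roll and bystanders:** all are within about 5 mm of where they started, which is the networks' own error.

**Disagreements:** the scene and side cameras placed the rail, knob and roll 2–5 mm apart. I relied on the wrist camera and averages.

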